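# Slide the glass flow plate home and tighten its click-torque clamp

## Robot

A 6-joint arm with a two-finger parallel gripper is mounted at the origin on the work surface. World frame = base frame: x ahead of the robot, y to its left, z up, the work surface at z = 0. Lengths are in m, angles in rad, forces in N, time in s.
With the tool pointing down it reaches from about 0.4 to 0.925 m from the base axis. Payload 3.4 kg.
Tool frame: the origin (TCP) lies between the finger pads; the fingertips stand 8 mm ahead of it and the grasp point (between the pads) lies 11 mm behind it (r.tips_ahead is the distance from the TCP to the fingertips, in m); z points along the fingers, y is the line along which they close (so a half turn about z gives the same grasp; the last joint's range is limited). The gripper opens to 85 mm and grips with 20 to 120 N. Pads are 22 mm wide; open, the fingers measure 114 mm over their backs; the gripper's body (76 mm by 85 mm) begins 54 mm behind the grasp point. The pads swing forward as they close: fully open they stand 13 mm farther back than shut.
Start: joints at [1.179, 0.307, 1.506, -0, 1.328, -0.073], TCP at [0.18, 0.546, 0.239] pointing down, gripper open.
Joint ranges: [-3.12, 3.12], [-1.05, 2.28], [0.14, 2.33], [-1.42, 4.57], [0.1, 2.73], [-2.68, 2.68]. Speed limits (rad/s): [2.57, 2.57, 3.14, 3.14, 3.14, 3.14].

## Interface

Orientations are given as a unit quaternion [x, y, z, w].
In Python, from station import monitor, imaging, r gives the robot as it stands.
- The arm moves only by the tool drive_tool, never from a script. Its argument "moves" is a list of rows, each an object with "fingers": the finger opening in cm, from 0 to 8.54; "delta_pos": the shift along the tool's x, y, z in cm, a list of three; "angular": the turn, a rotation vector about the tool's x, y, z in degrees, a list of three. A call has 1 to 12 rows; each row is the pose to reach, as a shift and turn from the pose commanded when the call began, along the tool's axes at that moment; what a row does not reach only later rows make up. A row lasts 1/10 s, in which the tool goes at most 50 mm and 8.59 degrees, less where a joint would pass 70% of its speed; a pose out of reach is approached as far as the arm can. A call with a gripper value outside its range is refused whole. The fingers move at their own pace and stop on an object; the grip force is fixed at half the most. Time passes only in rows, so rows that repeat a pose let the fingers close. It gives the time, the measured TCP pose, the force, the opening and the grip force at its end, in the units of the state.
- monitor.get_state(): the state, without advancing time (a new reading comes with each control period).
- imaging.camera(name): name is "scene" or "top"; returns the picture (384x512x3 uint8, red, green, blue); there is no depth.
- imaging.camera_info(name): a dict with "fx", "fy", "cx", "cy" (pixels), "origin" and "attitude" of the camera in the world. Camera axes: x right, y down, z forward; pixel columns grow to the right and rows downward; lengths in m; the calibration is good to about 2 mm. A picture is of the moment at which its call begins. camera_info takes no time and is no camera call.
- r.hand_in(): hands the job in; it is judged then, once.
The state is a dict: "clock": time; "q": joint angles; "joint_velocities": joint speeds; "effort": joint torques, N m; "tool_pos": TCP position; "eef_rot": TCP orientation; "contact_force": force on the tool from outside, world axes, zero at the start; "ft_torque": the same for the moment, N m; "gripper_width": finger opening in m; "grasp_force": force on a finger pad.
Only numpy, scipy, OpenCV 4.12 (cv2) and the standard library are available. Lean on these libraries where they do the work, as an engineer would, in place of code of your own. Each camera call takes 0.05 s, during which the arm holds its last target. There are 200 camera calls.

## Task

Push the glass plate along its guides until it is fully home against the end stop of the holder, then tighten the clamp by pushing its orange lever clockwise (seen from above) until it clicks once into the tightened position. Stop at that click: forcing the lever on beyond it would crack the glass. Leave the plate home, the lever clicked, and do not disturb the beaker, the brass cone or the jar beside the holder.

Things in the scene. Friction and masses are not known exactly. Their poses are not given: they have to be found in the camera images.
- holder: Fixed grey base, top face 15 mm above the bench, x -72 to +153, 185 mm wide. Origin on the bench under the centre of the home plate; x runs along the guides to the end stop, away from the robot, z up. Guides: inner faces y = -82.5 and +82.5 mm, tops at 24 mm. The -x end is open. The clamp lever's vertical axis is at x = 112, y = 0.
- stop (a point): Middle of the top edge of the aluminium end stop's face, at x = +80 mm of the holder, 31 mm above the bench. Behind it the blue clamp post (x 90 to 140, y within 28, top 47 mm above the bench); its jaw overhangs the plate's end from x = 60 mm, 32 to 47 mm above the bench; the plate slides under it untouched.
- plate: Loose glass plate, 160 x 160 x 8 mm, about 0.5 kg, white ring target in the middle, flat on the base, 2.5 mm play to each guide. Origin: centre of its underside; x along the guides. Home: origin at x = 0 of the holder, edge on the end stop. Starts 20 to 45 mm short of it. Its front (-x) edge stands out over the base's front end, by 8 mm when home.
- lever_hub (a point): Point on the clamp lever's vertical axis at mid height of its bar, 68.5 mm above the bench. Black hub: radius 15 mm, top at 81.5 mm; steel collar below it: radius 26 mm, 47 to 55 mm above the bench.
- lever_ball (a point): Centre of the black 22 mm ball at the lever's end, 74 mm from its axis. Orange bar from hub to ball: 12 mm wide, 12 mm high, same mid height as the hub point, free 16 to 63 mm from the axis. It starts pointing roughly to the holder's -y and tightens clockwise seen from above, sweeping towards the holder's -x, over the plate.
- lever (a joint): Lever against its collar (not the holder), rad, clockwise +. 0: first notch (white pointer opposite the bar over the red mark). 0.6: second notch, clicked, tight (green mark). Detent torque is 0.5 Nm on leaving 0, fades evenly to nil at 0.3 and from there the lever springs on by itself, ahead of the pusher, to 0.6 and stops there. Let go before 0.3, it springs back.
- bush (a joint): Overload spring between lever and screw, rad. 0 in normal use, also at the click. It yields only when the lever is forced on in its second notch: from 0.65 Nm, and 5 Nm per rad more. At 0.12 rad (1.25 Nm, 25 N at mid bar) the glass cracks.
- collar (a point): Centre of the collar's top, on the lever's axis, 55 mm above the bench. The collar is the clamp screw: at first it turns along with the lever (drag 0.15 Nm, lever reading stays 0); after 0.5 to 0.9 rad, different each time and only to be felt, it comes tight and stays; from then on the lever moves against the detent.
- beaker: Loose steel beaker, 68 mm across, 85 mm high, origin at the centre of its underside. Leave alone.
- cone: Loose brass cone mould, 64 mm across its foot, 60 mm high, origin at the centre of its underside. Leave alone.
- jar: Loose white jar, 60 mm across, 75 mm high, origin at the centre of its underside. Leave alone.
There are look-alikes about, which are no part of the job. What is shaped like the plate but green or red is not meant.

How it is judged:
By the outcome, as a careful person would: the job done as asked, in the order asked, and still so for the second after the job is handed in, with the robot touching nothing.
It also fails if it takes over 64 s, if anything falls off the work surface, if the arm or the gripper's body presses on something with over 40 N, if the wrist force passes 120 N, or if a joint passes its speed limit or range.

## Working session

There is one attempt and no reset: what is moved stays moved. The work goes in short steps, Python scripts to look and compute and a tool call to move; the robot and the scene stay as the last step left them, time stands still between calls to the robot, and variables do not carry over. Pictures are saved under pics/ and viewed, at most 10 in all, crops included, and the job is handed in when it is done.

Besides the shell and the picture viewer there is one more tool, called after "Emit:" as a command line: name --argument value ..., lists and objects as JSON in quotes. drive_tool: Moves the arm, as the interface text tells. Its arguments: {"type":"object","properties":{"moves":{"type":"array","items":{"type":"object","properties":{"fingers":{"type":"number"},"delta_pos":{"type":"array","items":{"type":"number"}},"angular":{"type":"array","items":{"type":"number"}}}}}},"required":["moves"]}

```bash
mkdir -p pics; ls; python3 - <<'E'
from station import monitor, imaging, r
import cv2
for n in("top","scene"):
    cv2.imwrite(f"pics/{n}0.png",cv2.resize(imaging.camera(n)[:,:,::-1],(800,600),interpolation=cv2.INTER_CUBIC)); print(imaging.camera_info(n))
print(monitor.get_state())
E
```

```text
pics
{'fx': 446.757991857231, 'fy': 446.757991857231, 'cx': 254.04920923273147, 'cy': 194.3900559288813, 'origin': array([0.29242849, 0.07154359, 1.16864038]), 'attitude': array([-0.66720135,  0.73760479, -0.07501861,  0.07178956])}
{'fx': 404.26983204675025, 'fy': 404.26983204675025, 'cx': 251.45975404504804, 'cy': 197.0444786897693, 'origin': array([0.90565307, 0.3729259 , 0.83026745]), 'attitude': array([ 0.41155764,  0.86413613, -0.2644186 , -0.11820264])}
{'clock': 0.1, 'q': array([ 1.17851069e+00,  3.07509901e-01,  1.50754704e+00, -4.64396894e-05,
        1.32843360e+00, -7.35064864e-02]), 'joint_velocities': array([-0.00038037,  0.00107184, -0.00241685,  0.00257639, -0.00115338,
       -0.00080082]), 'effort': array([-4.62694043e-04, -4.58530569e+01, -2.52604598e+01, -2.53495982e-04,
        5.61455279e-03, -6.83789111e-06]), 'tool_pos': array([0.18001155, 0.54543631, 0.23846484]), 'eef_rot': array([ 1.58709953e-01,  9.87324795e-01, -9.28528498e-04, -1.97085995e-04]), 'contact_force': array([ 0.91256464,  0.42879432, -0.25248947]), 'ft_torque': array([-0.06628486,  0.00686317,  0.02544956]), 'grasp_force': 0.0, 'gripper_width': 0.08531965013907752}
```

View pics/top0.png

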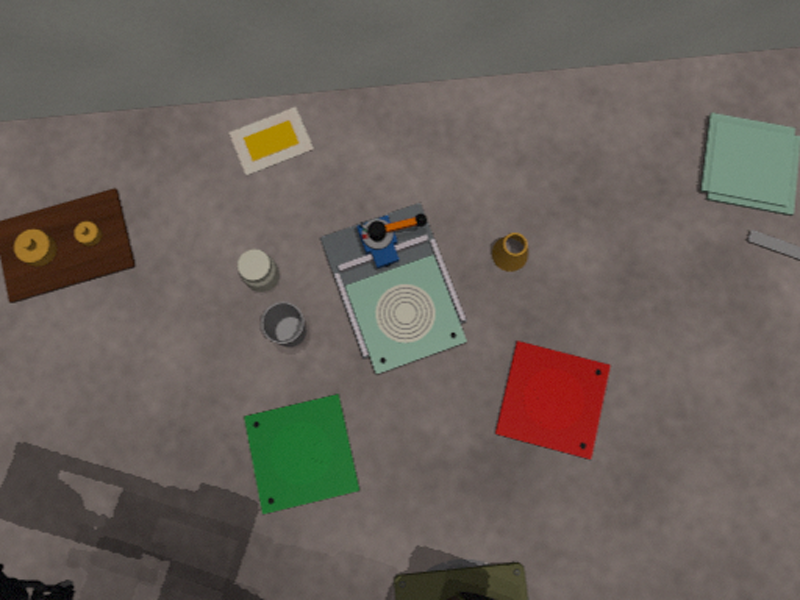

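View pics/scene0.png

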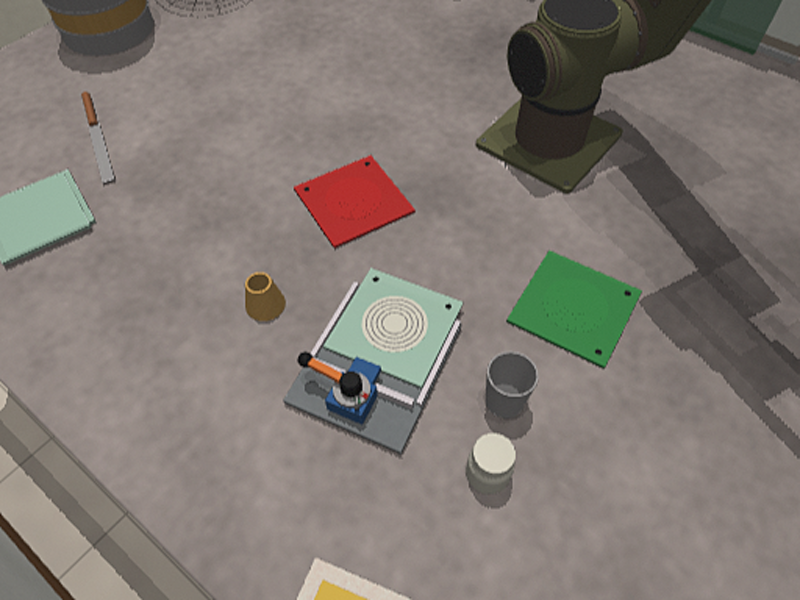

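Top view (800x600): hub (377,231), ball (421,220), stop ends (340,267)/(428,238), plate front corners (378,373)/(467,342). The scene view agrees. I'll take crops to refine these.

```bash
cat > h.py <<'E'
from station import monitor, imaging, r
import cv2, numpy as np
from scipy.spatial.transform import Rotation as R
def proj(n,P):
    c=imaging.camera_info(n); p=R.from_quat(c["attitude"]).inv().apply(np.atleast_2d(P)-c["origin"])
    return np.c_[c["fx"]*p[:,0]/p[:,2]+c["cx"],c["fy"]*p[:,1]/p[:,2]+c["cy"]]
def ray(n,uv,z):
    c=imaging.camera_info(n); uv=np.atleast_2d(uv).astype(float)
    d=R.from_quat(c["attitude"]).apply(np.c_[(uv[:,0]-c["cx"])/c["fx"],(uv[:,1]-c["cy"])/c["fy"],np.ones(len(uv))])
    return c["origin"]+d*((z-c["origin"][2])/d[:,2])[:,None]
def crop(n,x,y,w,h,s,f):
    cv2.imwrite(f,cv2.resize(imaging.camera(n)[y:y+h,x:x+w,::-1],None,fx=s,fy=s,interpolation=cv2.INTER_CUBIC))
E
python3 - <<'E'
from h import *
crop("top",195,125,115,120,5,"pics/t1.png"); crop("scene",175,160,130,140,4.2,"pics/s1.png")
k=.64
hub=ray("top",[377*k,231*k],.0815);ball=ray("top",[421*k,220*k],.0685)
st=ray("top",np.array([[340,267],[428,238]])*k,.031);pl=ray("top",np.array([[378,373],[467,342]])*k,.023)
print(hub,ball,st,pl,ray("scene",[350*k,382*k],.0815),ray("top",[405*k,313*k],.023),ray("scene",[394*k,323*k],.023))
E
```

```text
[[0.64499536 0.07530708 0.0815    ]] [[0.66075962 0.00123841 0.0685    ]] [[ 0.6045667   0.14345239  0.031     ]
 [ 0.64022554 -0.00957364  0.031     ]] [[ 0.42102751  0.09667474  0.023     ]
 [ 0.45747606 -0.05492553  0.023     ]] [[0.65271545 0.0796575  0.0815    ]] [[0.51652876 0.04231133 0.023     ]] [[0.5165819 0.0426965 0.023    ]]
```

View pics/t1.png

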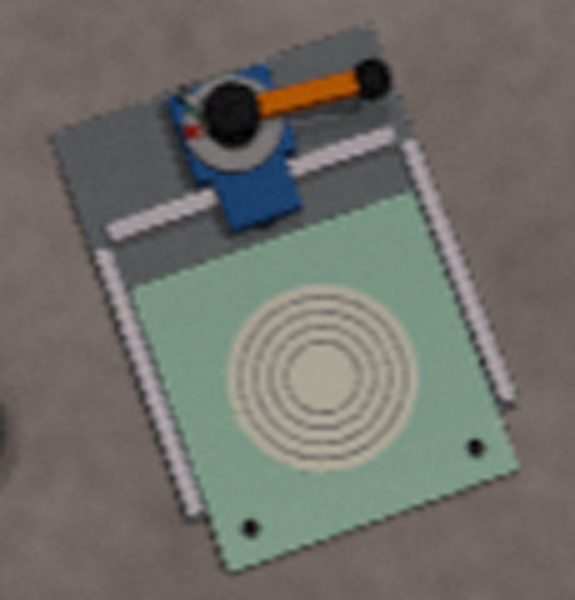

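View pics/s1.png

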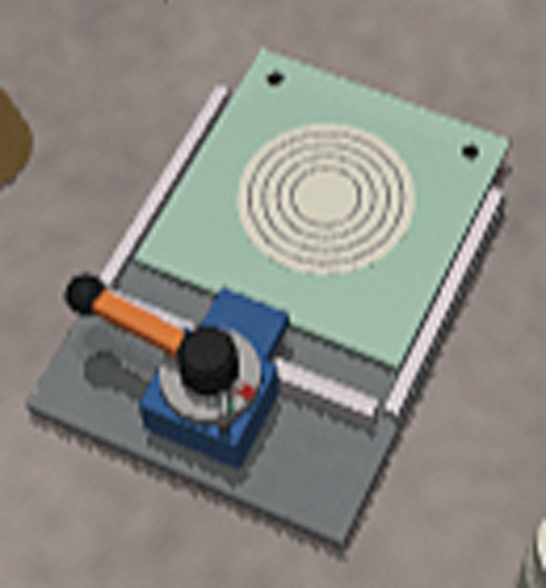

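The crops show the pointer at the red mark (lever 0), the bar toward -y, and clear plate and base corners. Next I fit the poses.

```bash
cat > fit.py <<'E'
from h import *
from scipy.optimize import least_squares
T=lambda a:np.array([195,125])+(np.array(a)+.5)/5-.5
S=lambda a:np.array([175,160])+(np.array(a)+.5)/4.2-.5
def W(p,P): c,s=np.cos(p[2]),np.sin(p[2]); P=np.atleast_2d(P); return np.c_[p[0]+c*P[:,0]-s*P[:,1],p[1]+s*P[:,0]+c*P[:,1],P[:,2]]
if __name__=="__main__":
    hp=[[.153,.0925,.015],[.153,-.0925,.015],[.112,0,.0815]]
    pp=[[.08,.08,.023],[.08,-.08,.023],[-.08,-.08,.023],[-.08,.08,.023],[0,0,.023]]
    ht=T([[52,135],[373,27],[231,113]]);hs=S([[343,541],[30,403],[211,355]])
    pt=T([[135,287],[411,194],[519,466],[232,573],[322,377]]);ps=S([[399,365],[135,262],[263,48],[509,143],[327,197]])
    bt,bs=T([[372,77]]),S([[85,294]])
    def f(v):
        h,p=v[:3],v[3:6]; b=W(h,[[.112+.074*np.cos(v[6]),.074*np.sin(v[6]),.0685]])
        return np.concatenate([(proj("top",W(h,hp))-ht),(proj("scene",W(h,hp))-hs),proj("top",W(p,pp))-pt,proj("scene",W(p,pp))-ps,proj("top",b)-bt,proj("scene",b)-bs])
    g=lambda v:f(v).ravel()
    s=least_squares(g,[.54,.05,.24,.516,.042,.24,-1.5],loss="soft_l1")
    h=s.x[:3]; c,sn=np.cos(h[2]),np.sin(h[2]); d=s.x[3:5]-h[:2]
    print(s.x.round(4),"plate in holder",c*d[0]+sn*d[1],-sn*d[0]+c*d[1]); print(f(s.x).round(1).tolist())
    print("hub",W(h,[[.112,0,0]]),"plate front",W(s.x[3:6],[[-.08,0,0]]),"plate home front",W(h,[[-.08,0,0]]))
E
python3 fit.py
```

```text
[ 0.5391  0.0491  0.2431  0.5168  0.0427  0.2485 -1.6241] plate in holder -0.023114656684323477 -0.0007714980095778062
[[-0.7, 0.3], [-0.4, -0.1], [0.1, -0.4], [0.2, 0.4], [-0.9, -0.7], [-0.6, -2.3], [-1.5, 0.4], [0.1, -1.0], [0.2, 0.5], [-0.6, 0.2], [0.0, 0.2], [-0.0, 0.8], [-0.6, -0.8], [-0.5, -0.0], [0.4, -0.7], [-0.4, 0.3], [-0.4, 0.5], [0.2, 0.6]]
hub [[0.64775955 0.07601896 0.        ]] plate front [[0.43926248 0.02306393 0.        ]] plate home front [[0.46140605 0.02979804 0.        ]]
```

```bash
cat >> h.py <<'E'
def rows(targets,base=None):
    """targets: (x,y,z,psi) world, tool down, psi = heading of tool x; prints shift cm and turn deg from current (or base) pose"""
    s=monitor.get_state()
    p,q=(s["tool_pos"],R.from_quat(s["eef_rot"])) if base is None else (np.array(base[:3]),R.from_euler("ZX",[base[3],np.pi]))
    for t in targets:
        g=R.from_euler("ZX",[t[3],np.pi])
        print(np.round(q.inv().apply(np.array(t[:3])-p)*100,2).tolist(),np.round(np.degrees((q.inv()*g).as_rotvec()),1).tolist())
def st():
    s=monitor.get_state(); x=R.from_quat(s["eef_rot"]).as_matrix()
    print(round(s["clock"],2),s["tool_pos"].round(4),"psi",np.arctan2(x[1,0],x[0,0]).round(3),"tilt",x[:,2].round(3),"F",s["contact_force"].round(1),"tq",s["ft_torque"].round(2),"q6",s["q"][5].round(2),s["gripper_width"])
E
python3 - <<'E'
from h import *
print(r.tips_ahead); st()
rows([(.418,.0178,.20,3.385),(.418,.0178,.06,3.385),(.418,.0178,.021,3.385)])
E
```

```text
0.008
0.2 [0.1801 0.5457 0.2387] psi 2.823 tilt [-0.    -0.001 -1.   ] F [ 0.3 -1.1  1. ] tq [-0.02 -0.01 -0.04] q6 -0.07 0.08526544172190662
[-39.14, -42.66, 3.92] [-0.1, -0.0, -32.2]
[-39.14, -42.65, 17.92] [-0.1, -0.0, -32.2]
[-39.14, -42.64, 21.82] [-0.1, -0.0, -32.2]
```

Emit:
drive_tool --moves '[{"fingers":0,"delta_pos":[-14,-8,1],"angular":[0,0,-8]},{"fingers":0,"delta_pos":[-28.6,-16.5,2],"angular":[0,0,-16]},{"fingers":0,"delta_pos":[-28.6,-16.5,2],"angular":[0,0,-16]},{"fingers":0,"delta_pos":[-28.6,-16.5,2],"angular":[0,0,-16]},{"fingers":0,"delta_pos":[-28.6,-16.5,2],"angular":[0,0,-24]},{"fingers":0,"delta_pos":[-28.6,-16.5,2],"angular":[0,0,-32.2]},{"fingers":0,"delta_pos":[-28.6,-16.5,2],"angular":[0,0,-32.2]},{"fingers":0,"delta_pos":[-32,-25,3.9],"angular":[0,0,-32.2]},{"fingers":0,"delta_pos":[-34,-30,3.9],"angular":[0,0,-32.2]},{"fingers":0,"delta_pos":[-36,-35,3.9],"angular":[0,0,-32.2]},{"fingers":0,"delta_pos":[-38,-40,3.9],"angular":[0,0,-32.2]},{"fingers":0,"delta_pos":[-39.1,-42.7,3.9],"angular":[0,0,-32.2]}]'

```text
clock: 1.4
tool_pos: [0.4152, 0.0497, 0.2007]
eef_rot: [-0.122, 0.993, -0.0, 0.0]
contact_force: [1.5, 0.0, 0.1]
gripper_width: -0.0001
grasp_force: 0.0
```

```bash
python3 - <<'E'
from h import *
st()
rows([(.418,.0178,.06,3.385),(.418,.0178,.021,3.385)])
E
```

```text
1.4 [0.4152 0.0497 0.2007] psi -2.898 tilt [ 0.  0. -1.] F [1.5 0.  0.1] tq [-0.   -0.03  0.03] q6 -1.8 -9.393010371767483e-05
[0.5, -3.16, 14.07] [-0.0, 0.0, 0.0]
[0.5, -3.16, 17.97] [-0.0, 0.0, 0.0]
```

Emit:
drive_tool --moves '[{"fingers":0,"delta_pos":[0,0,0],"angular":[0,0,0]},{"fingers":0,"delta_pos":[0,0,0],"angular":[0,0,0]}]'

```text
clock: 1.6
tool_pos: [0.4156, 0.0503, 0.2008]
eef_rot: [-0.119, 0.993, 0.0, 0.0]
contact_force: [-0.4, 0.8, -0.8]
gripper_width: 0.0003
grasp_force: 0.0
```

```bash
python3 - <<'E'
from h import *
st()
rows([(.418,.0178,.06,3.385),(.418,.0178,.021,3.385)])
E
```

```text
1.6 [0.4156 0.0503 0.2008] psi -2.903 tilt [-0.     0.001 -1.   ] F [-0.4  0.8 -0.8] tq [ 0.03 -0.    0.02] q6 -1.79 0.0003127972174811881
[0.54, -3.23, 14.08] [0.0, 0.0, -0.3]
[0.54, -3.23, 17.98] [0.0, 0.0, -0.3]
```

Emit:
drive_tool --moves '[{"fingers":0,"delta_pos":[0.5,-3.2,3],"angular":[0,0,0]},{"fingers":0,"delta_pos":[0.5,-3.2,7],"angular":[0,0,0]},{"fingers":0,"delta_pos":[0.5,-3.2,11],"angular":[0,0,0]},{"fingers":0,"delta_pos":[0.5,-3.2,14],"angular":[0,0,0]},{"fingers":0,"delta_pos":[0.5,-3.2,16],"angular":[0,0,0]},{"fingers":0,"delta_pos":[0.5,-3.2,17.5],"angular":[0,0,0]},{"fingers":0,"delta_pos":[0.5,-3.2,18],"angular":[0,0,0]},{"fingers":0,"delta_pos":[0.5,-3.2,18],"angular":[0,0,0]}]'

```text
clock: 2.4
tool_pos: [0.4181, 0.0206, 0.0202]
eef_rot: [-0.122, 0.992, 0.0, -0.001]
contact_force: [-1.0, 1.1, 0.3]
gripper_width: -0.0002
grasp_force: 0.0
```

```bash
python3 - <<'E'
from h import *
st()
rows([(.4393+.0222-.011*.971-.004,.0231+.0067-.0026-.001,.021,3.385)])
crop("scene",175,140,170,150,3.5,"pics/s2.png")
E
```

```text
2.4 [0.4181 0.0206 0.0202] psi -2.896 tilt [-0.002  0.    -1.   ] F [-1.   1.1  0.3] tq [ 0.01 -0.04  0.02] q6 -1.87 -0.00016813315510873128
[-2.92, -0.16, -0.08] [0.0, -0.1, 0.1]
```

View pics/s2.png

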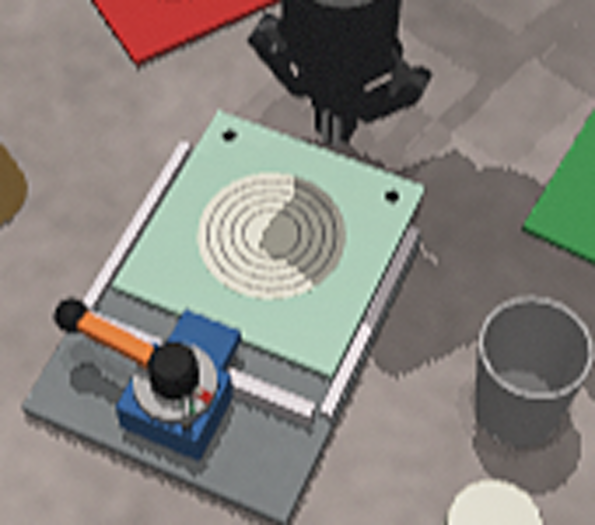

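The fingers, around (335,130), stand just in front of the plate's front edge. Next is a gentle push along the guides.

Emit:
drive_tool --moves '[{"fingers":0,"delta_pos":[-0.4,-0.1,0],"angular":[0,0,0]},{"fingers":0,"delta_pos":[-0.8,-0.1,0],"angular":[0,0,0]},{"fingers":0,"delta_pos":[-1.1,-0.1,0],"angular":[0,0,0]},{"fingers":0,"delta_pos":[-1.4,-0.1,0],"angular":[0,0,0]},{"fingers":0,"delta_pos":[-1.7,-0.1,0],"angular":[0,0,0]},{"fingers":0,"delta_pos":[-2.0,-0.1,0],"angular":[0,0,0]},{"fingers":0,"delta_pos":[-2.2,-0.1,0],"angular":[0,0,0]},{"fingers":0,"delta_pos":[-2.4,-0.1,0],"angular":[0,0,0]},{"fingers":0,"delta_pos":[-2.6,-0.1,0],"angular":[0,0,0]},{"fingers":0,"delta_pos":[-2.7,-0.1,0],"angular":[0,0,0]},{"fingers":0,"delta_pos":[-2.8,-0.1,0],"angular":[0,0,0]}]'

```text
clock: 3.55
tool_pos: [0.446, 0.025, 0.0207]
eef_rot: [-0.121, 0.993, -0.0, 0.0]
contact_force: [-2.3, -1.3, 1.8]
gripper_width: -0.0
grasp_force: 1.5
```

Emit:
drive_tool --moves '[{"fingers":0,"delta_pos":[-0.1,0,0],"angular":[0,0,0]},{"fingers":0,"delta_pos":[-0.2,0,0],"angular":[0,0,0]}]'

```text
clock: 3.75
tool_pos: [0.4479, 0.0255, 0.0207]
eef_rot: [-0.121, 0.993, -0.0, -0.0]
contact_force: [-2.3, 0.1, 0.2]
gripper_width: 0.0001
grasp_force: 1.3
```

Emit:
drive_tool --moves '[{"fingers":0,"delta_pos":[-0.1,0,0],"angular":[0,0,0]},{"fingers":0,"delta_pos":[-0.2,0,0],"angular":[0,0,0]}]'

```text
clock: 3.95
tool_pos: [0.45, 0.026, 0.0207]
eef_rot: [-0.121, 0.993, 0.0, 0.0]
contact_force: [-2.2, -1.1, 0.6]
gripper_width: -0.0001
grasp_force: 1.0
```

Still sliding at about 2 N, so I keep stepping.

Emit:
drive_tool --moves '[{"fingers":0,"delta_pos":[-0.1,0,0],"angular":[0,0,0]},{"fingers":0,"delta_pos":[-0.15,0,0],"angular":[0,0,0]}]'

```text
clock: 4.15
tool_pos: [0.4516, 0.0264, 0.0207]
eef_rot: [-0.121, 0.993, -0.0, 0.0]
contact_force: [-1.7, -0.2, -0.8]
gripper_width: 0.0002
grasp_force: 0.9
```

Emit:
drive_tool --moves '[{"fingers":0,"delta_pos":[-0.1,0,0],"angular":[0,0,0]},{"fingers":0,"delta_pos":[-0.1,0,0],"angular":[0,0,0]}]'

```text
clock: 4.35
tool_pos: [0.452, 0.0265, 0.0207]
eef_rot: [-0.121, 0.993, -0.0, -0.0]
contact_force: [-1.3, -1.5, 0.5]
gripper_width: -0.0001
grasp_force: 1.2
```

Emit:
drive_tool --moves '[{"fingers":0,"delta_pos":[-0.1,0,0],"angular":[0,0,0]},{"fingers":0,"delta_pos":[-0.1,0,0],"angular":[0,0,0]}]'

```text
clock: 4.55
tool_pos: [0.4521, 0.0266, 0.0207]
eef_rot: [-0.121, 0.993, -0.0, -0.001]
contact_force: [-4.0, -2.3, 2.5]
gripper_width: 0.0004
grasp_force: 2.4
```

```bash
python3 - <<'E'
from h import *
st()
E
```

```text
4.55 [0.4521 0.0266 0.0207] psi -2.898 tilt [-0.002 -0.    -1.   ] F [-4.  -2.3  2.5] tq [-0.37  0.69 -0.01] q6 -1.85 0.0004449897809444245
```

Emit:
drive_tool --moves '[{"fingers":0,"delta_pos":[-0.1,0,0],"angular":[0,0,0]},{"fingers":0,"delta_pos":[-0.2,0,0],"angular":[0,0,0]},{"fingers":0,"delta_pos":[-0.2,0,0],"angular":[0,0,0]}]'

```text
clock: 4.85
tool_pos: [0.4521, 0.0268, 0.0205]
eef_rot: [-0.122, 0.993, -0.0, -0.003]
contact_force: [-7.6, -5.0, 4.1]
gripper_width: -0.0002
grasp_force: 4.0
```

Emit:
drive_tool --moves '[{"fingers":0,"delta_pos":[-0.1,0,0],"angular":[0,0,0]},{"fingers":0,"delta_pos":[-0.2,0,0],"angular":[0,0,0]},{"fingers":0,"delta_pos":[-0.2,0,0],"angular":[0,0,0]}]'

```text
clock: 5.15
tool_pos: [0.4521, 0.027, 0.0203]
eef_rot: [-0.122, 0.993, -0.0, -0.004]
contact_force: [-10.2, -6.3, 6.4]
gripper_width: 0.0002
grasp_force: 5.5
```

The plate is solidly against the stop: TCP stalled at 0.4521 while the force rose to about 12 N. I back off, rise and look.

Emit:
drive_tool --moves '[{"fingers":0,"delta_pos":[1,0,0],"angular":[0,0,0]},{"fingers":0,"delta_pos":[2.2,0,-0.5],"angular":[0,0,0]},{"fingers":0,"delta_pos":[2.2,0,-4],"angular":[0,0,0]},{"fingers":0,"delta_pos":[2.2,0,-9],"angular":[0,0,0]},{"fingers":0,"delta_pos":[2.2,0,-14],"angular":[0,0,0]},{"fingers":0,"delta_pos":[2.2,0,-16],"angular":[0,0,0]},{"fingers":0,"delta_pos":[2.2,0,-16],"angular":[0,0,0]},{"fingers":0,"delta_pos":[2.2,0,-16],"angular":[0,0,0]}]'

```text
clock: 5.95
tool_pos: [0.4359, 0.0225, 0.1813]
eef_rot: [-0.121, 0.993, -0.0, 0.001]
contact_force: [0.7, -0.1, 0.4]
gripper_width: -0.0
grasp_force: 0.0
```

```bash
cat > lev.py <<'E'
from h import *
from fit import W
h=[.5395,.0492,.2431]
def pose(phi,gap=0.,rad=.048,z=.067,half=.011):
    d=.006+half+gap
    p=W(h,[[.112+rad*np.cos(phi)-d*np.cos(phi-np.pi/2),rad*np.sin(phi)-d*np.sin(phi-np.pi/2),z]])[0]
    return (*p,phi-np.pi/2+h[2])
E
python3 - <<'E'
from lev import *
st()
a=pose(-1.624,.013,z=.17);b=pose(-1.624,.013);print(a,b)
rows([(a[0],a[1],.18,a[3]),b])
crop("scene",175,160,130,140,4.2,"pics/s3.png")
E
```

```text
5.95 [0.4359 0.0225 0.1813] psi -2.898 tilt [ 0.003  0.    -1.   ] F [ 0.7 -0.1  0.4] tq [-0.1  -0.03 -0.  ] q6 -1.86 -4.31057243586082e-05
(np.float64(0.6867278546611896), np.float64(0.03468538398221509), np.float64(0.17), -2.9516963267948966) (np.float64(0.6867278546611896), np.float64(0.03468538398221509), np.float64(0.067), -2.9516963267948966)
[-24.64, -4.86, 0.2] [-0.0, 0.2, 3.1]
[-24.61, -4.85, 11.5] [-0.0, 0.2, 3.1]
```

View pics/s3.png

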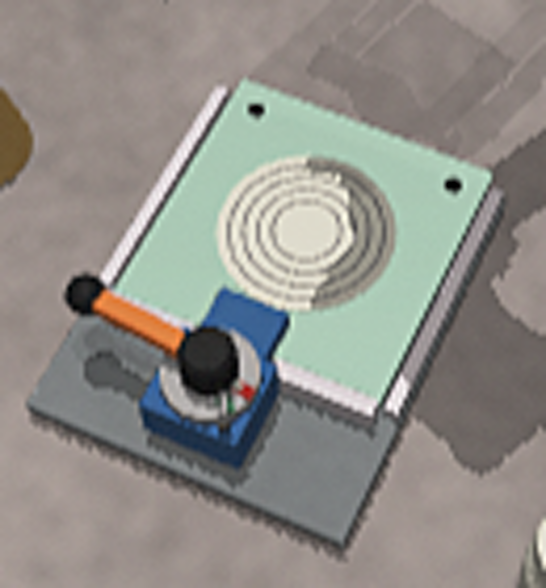

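The plate is flush against the stop along its whole edge, from (95,300) to (375,410). Now I move to the lever.

Emit:
drive_tool --moves '[{"fingers":0,"delta_pos":[-5,-1,0],"angular":[0,0,3.1]},{"fingers":0,"delta_pos":[-10,-2,0],"angular":[0,0,3.1]},{"fingers":0,"delta_pos":[-15,-3,0],"angular":[0,0,3.1]},{"fingers":0,"delta_pos":[-20,-4,0],"angular":[0,0,3.1]},{"fingers":0,"delta_pos":[-24.6,-4.9,0],"angular":[0,0,3.1]},{"fingers":0,"delta_pos":[-24.6,-4.9,0],"angular":[0,0,3.1]},{"fingers":0,"delta_pos":[-24.6,-4.9,0],"angular":[0,0,3.1]},{"fingers":0,"delta_pos":[-24.6,-4.9,0],"angular":[0,0,3.1]}]'

```text
clock: 6.8
tool_pos: [0.6839, 0.0342, 0.1784]
eef_rot: [-0.094, 0.996, 0.0, -0.003]
contact_force: [-0.3, 0.4, 0.6]
gripper_width: 0.0001
grasp_force: 0.0
```

```bash
python3 - <<'E'
from lev import *
st()
rows([pose(-1.624,.013)])
crop("top",195,110,115,120,5,"pics/t2.png")
E
```

```text
6.8 [0.6839 0.0342 0.1784] psi -2.952 tilt [-0.005  0.    -1.   ] F [-0.3  0.4  0.6] tq [-0.03 -0.    0.03] q6 -1.77 8.144652657745982e-05
[-0.34, -0.01, 11.14] [0.1, -0.3, -0.0]
```

View pics/t2.png

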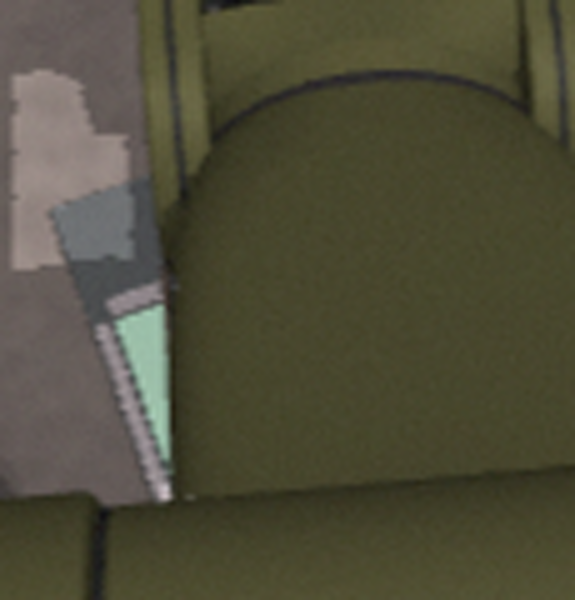

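The top view is blocked by the arm, so I rely on the scene view from here and descend.

Emit:
drive_tool --moves '[{"fingers":0,"delta_pos":[-0.3,0,4],"angular":[0,-0.3,0]},{"fingers":0,"delta_pos":[-0.3,0,7],"angular":[0,-0.3,0]},{"fingers":0,"delta_pos":[-0.3,0,9],"angular":[0,-0.3,0]},{"fingers":0,"delta_pos":[-0.3,0,10.2],"angular":[0,-0.3,0]},{"fingers":0,"delta_pos":[-0.3,0,11.1],"angular":[0,-0.3,0]},{"fingers":0,"delta_pos":[-0.3,0,11.1],"angular":[0,-0.3,0]}]'

```text
clock: 7.45
tool_pos: [0.6882, 0.0347, 0.0693]
eef_rot: [-0.094, 0.996, 0.0, 0.002]
contact_force: [-0.2, -0.3, 0.3]
gripper_width: 0.0002
grasp_force: 0.0
```

```bash
python3 - <<'E'
from lev import *
st()
rows([pose(-1.624,.0)])
crop("scene",150,160,160,140,4,"pics/s4.png")
E
```

```text
7.45 [0.6882 0.0347 0.0693] psi -2.953 tilt [ 0.004  0.001 -1.   ] F [-0.2 -0.3  0.3] tq [-0.05 -0.01 -0.01] q6 -1.77 0.00017601179154538998
[1.44, 0.03, 0.22] [0.0, 0.2, -0.1]
```

View pics/s4.png

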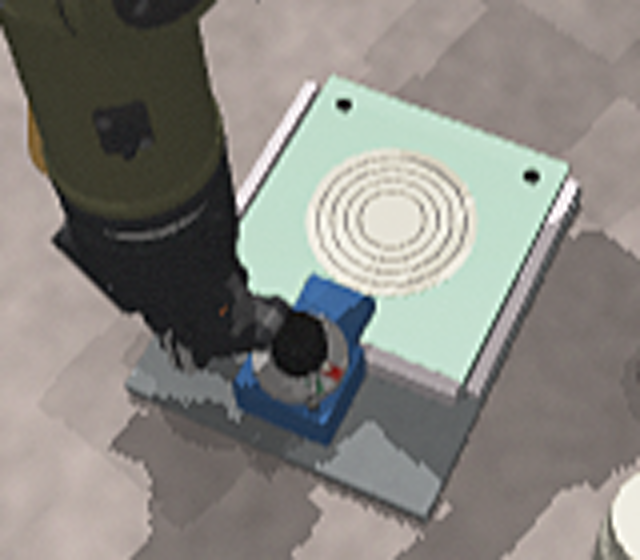

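Nothing is touched yet. Next I generate the arc.

```bash
python3 - <<'E'
from lev import *
rows([pose(-1.624,.006),pose(-1.624,.0)]+[pose(-1.624-a) for a in np.arange(.05,.41,.05)])
E
```

```text
[0.93, 0.04, 0.32] [-0.0, 0.3, -0.0]
[1.53, 0.04, 0.31] [-0.0, 0.3, -0.0]
[1.77, -0.04, 0.31] [0.0, 0.3, 2.8]
[2.02, -0.11, 0.31] [0.0, 0.3, 5.7]
[2.26, -0.16, 0.31] [0.0, 0.3, 8.5]
[2.52, -0.2, 0.31] [0.0, 0.3, 11.4]
[2.77, -0.23, 0.31] [0.0, 0.3, 14.3]
[3.02, -0.25, 0.3] [0.0, 0.3, 17.1]
[3.28, -0.25, 0.3] [0.1, 0.3, 20.0]
[3.53, -0.25, 0.3] [0.1, 0.3, 22.9]
```

Emit:
drive_tool --moves '[{"fingers":0,"delta_pos":[0.9,0,0.2],"angular":[0,0.2,0]},{"fingers":0,"delta_pos":[1.5,0,0.2],"angular":[0,0.2,0]},{"fingers":0,"delta_pos":[1.77,-0.04,0.2],"angular":[0,0.2,2.8]},{"fingers":0,"delta_pos":[2.02,-0.11,0.2],"angular":[0,0.2,5.7]},{"fingers":0,"delta_pos":[2.26,-0.16,0.2],"angular":[0,0.2,8.5]},{"fingers":0,"delta_pos":[2.52,-0.2,0.2],"angular":[0,0.2,11.4]},{"fingers":0,"delta_pos":[2.77,-0.23,0.2],"angular":[0,0.2,14.3]},{"fingers":0,"delta_pos":[3.02,-0.25,0.2],"angular":[0,0.2,17.1]}]'

```text
clock: 8.3
tool_pos: [0.6615, 0.0266, 0.0688]
eef_rot: [0.056, 0.998, 0.001, 0.003]
contact_force: [2.5, 0.4, -0.7]
gripper_width: -0.0003
grasp_force: 1.5
```

```bash
cat >> lev.py <<'E'
def report():
    s=monitor.get_state(); p=s["tool_pos"]; hub=W(h,[[.112,0,0]])[0]; v=(p-hub)[:2]; x=R.from_quat(s["eef_rot"]).as_matrix()[:2,0]
    ra=np.linalg.norm(v); th=np.arctan2(v[1],v[0])-h[2]
    phi=(np.arctan2(x[1],x[0])+np.pi/2-h[2]); phi=(phi)%(2*np.pi)-2*np.pi
    c=s["contact_force"][:2]; t=np.array([v[1],-v[0]])/ra
    print("psi-phi",phi.round(3),"contact bar angle",round((th-np.arcsin(.017/ra))%(2*np.pi)-2*np.pi,3),"r",ra.round(4),"tang force on lever",-(c@x).round(2)); st(); return phi
E
python3 - <<'E'
from lev import *
report()
rows([pose(-1.624-a) for a in np.arange(.35,.61,.05)])
E
```

```text
psi-phi -1.926 contact bar angle -1.89 r 0.0513 tang force on lever 2.44
8.3 [0.6615 0.0266 0.0688] psi 3.03 tilt [ 0.006  0.001 -1.   ] F [ 2.5  0.4 -0.7] tq [ 0.11 -0.54 -0.  ] q6 -1.48 -0.00032740562799875143
[0.41, -0.1, 0.18] [0.1, 0.3, 2.8]
[0.65, -0.17, 0.18] [0.1, 0.3, 5.6]
[0.9, -0.22, 0.18] [0.1, 0.3, 8.5]
[1.15, -0.27, 0.17] [0.1, 0.3, 11.4]
[1.4, -0.29, 0.17] [0.1, 0.3, 14.2]
[1.66, -0.31, 0.17] [0.2, 0.3, 17.1]
```

Drag is about 2.4 N, as expected. I continue.

Emit:
drive_tool --moves '[{"fingers":0,"delta_pos":[0.35,-0.1,0.1],"angular":[0,0.3,2.8]},{"fingers":0,"delta_pos":[0.6,-0.17,0.1],"angular":[0,0.3,5.6]},{"fingers":0,"delta_pos":[0.85,-0.22,0.1],"angular":[0,0.3,8.5]},{"fingers":0,"delta_pos":[0.85,-0.22,0.1],"angular":[0,0.3,8.5]}]'

```text
clock: 8.7
tool_pos: [0.6529, 0.0253, 0.0682]
eef_rot: [0.129, 0.992, 0.001, 0.001]
contact_force: [3.2, 0.7, 1.0]
gripper_width: 0.0
grasp_force: 1.4
```

```bash
python3 - <<'E'
from lev import *
report()
rows([pose(-1.624-a) for a in np.arange(.45,.91,.05)])
E
```

```text
psi-phi -2.072 contact bar angle -2.061 r 0.0511 tang force on lever 2.9
8.7 [0.6529 0.0253 0.0682] psi 2.884 tilt [ 0.001  0.002 -1.   ] F [3.2 0.7 1. ] tq [ 0.09 -0.48 -0.03] q6 -1.34 3.0077016830209525e-06
[0.06, -0.01, 0.12] [0.1, 0.0, 0.1]
[0.3, -0.08, 0.12] [0.1, 0.0, 3.0]
[0.55, -0.15, 0.12] [0.1, 0.0, 5.8]
[0.8, -0.2, 0.12] [0.1, 0.0, 8.7]
[1.05, -0.25, 0.12] [0.1, 0.0, 11.6]
[1.3, -0.27, 0.12] [0.1, 0.0, 14.4]
[1.56, -0.29, 0.12] [0.1, 0.0, 17.3]
[1.81, -0.29, 0.11] [0.1, 0.0, 20.2]
[2.06, -0.28, 0.11] [0.1, 0.0, 23.0]
[2.32, -0.26, 0.11] [0.1, 0.0, 25.9]
```

Emit:
drive_tool --moves '[{"fingers":0,"delta_pos":[0.25,-0.08,0.05],"angular":[0,0,2.9]},{"fingers":0,"delta_pos":[0.25,-0.08,0.05],"angular":[0,0,2.9]}]'

```text
clock: 8.9
tool_pos: [0.65, 0.025, 0.0674]
eef_rot: [0.153, 0.988, 0.001, 0.0]
contact_force: [3.7, 0.0, 0.8]
gripper_width: -0.0002
grasp_force: 1.6
```

Emit:
drive_tool --moves '[{"fingers":0,"delta_pos":[0.25,-0.08,0],"angular":[0,0,2.9]},{"fingers":0,"delta_pos":[0.25,-0.08,0],"angular":[0,0,2.9]}]'

```text
clock: 9.1
tool_pos: [0.647, 0.025, 0.067]
eef_rot: [0.178, 0.984, 0.001, -0.001]
contact_force: [3.9, -0.8, 1.8]
gripper_width: 0.0006
grasp_force: 1.7
```

Emit:
drive_tool --moves '[{"fingers":0,"delta_pos":[0.25,-0.08,0],"angular":[0,0,2.9]},{"fingers":0,"delta_pos":[0.25,-0.08,0],"angular":[0,0,2.9]}]'

```text
clock: 9.3
tool_pos: [0.644, 0.0251, 0.0666]
eef_rot: [0.202, 0.979, 0.001, -0.001]
contact_force: [3.3, -0.6, 2.9]
gripper_width: 0.0001
grasp_force: 1.6
```

```bash
python3 - <<'E'
from lev import *
report()
E
```

```text
psi-phi -2.222 contact bar angle -2.236 r 0.0512 tang force on lever 3.31
9.3 [0.644  0.0251 0.0666] psi 2.734 tilt [-0.002  0.002 -1.   ] F [ 3.3 -0.6  2.9] tq [-0.08 -0.52  0.01] q6 -1.19 6.942338636937514e-05
```

Emit:
drive_tool --moves '[{"fingers":0,"delta_pos":[0.25,-0.08,-0.05],"angular":[0,0,2.9]},{"fingers":0,"delta_pos":[0.25,-0.08,-0.05],"angular":[0,0,2.9]}]'

```text
clock: 9.5
tool_pos: [0.641, 0.0256, 0.0667]
eef_rot: [0.227, 0.974, 0.001, -0.002]
contact_force: [2.9, -0.5, 1.4]
gripper_width: 0.0001
grasp_force: 1.6
```

Emit:
drive_tool --moves '[{"fingers":0,"delta_pos":[0.25,-0.08,0],"angular":[0,0,2.9]},{"fingers":0,"delta_pos":[0.25,-0.08,0],"angular":[0,0,2.9]}]'

```text
clock: 9.7
tool_pos: [0.6383, 0.0261, 0.0667]
eef_rot: [0.252, 0.968, 0.001, -0.002]
contact_force: [2.6, -0.1, 1.7]
gripper_width: -0.0002
grasp_force: 1.5
```

```bash
python3 - <<'E'
from lev import *
report()
E
```

```text
psi-phi -2.322 contact bar angle -2.348 r 0.0511 tang force on lever 2.35
9.7 [0.6383 0.0261 0.0667] psi 2.633 tilt [-0.003  0.002 -1.   ] F [ 2.6 -0.1  1.7] tq [-0.06 -0.53 -0.06] q6 -1.09 -0.0001754000570779624
```

Emit:
drive_tool --moves '[{"fingers":0,"delta_pos":[0.23,-0.08,0],"angular":[0,0,3.3]},{"fingers":0,"delta_pos":[0.23,-0.08,0],"angular":[0,0,3.3]}]'

```text
clock: 9.9
tool_pos: [0.6359, 0.0264, 0.0666]
eef_rot: [0.279, 0.96, 0.0, -0.002]
contact_force: [3.4, -0.5, 1.0]
gripper_width: 0.0
grasp_force: 1.4
```

Emit:
drive_tool --moves '[{"fingers":0,"delta_pos":[0.23,-0.08,0],"angular":[0,0,3.3]},{"fingers":0,"delta_pos":[0.23,-0.08,0],"angular":[0,0,3.3]}]'

```text
clock: 10.1
tool_pos: [0.6334, 0.0269, 0.0666]
eef_rot: [0.307, 0.952, 0.0, -0.002]
contact_force: [3.3, 0.3, 1.1]
gripper_width: 0.0
grasp_force: 1.4
```

```bash
python3 - <<'E'
from lev import *
report()
E
```

```text
psi-phi -2.437 contact bar angle -2.443 r 0.0514 tang force on lever 2.55
10.1 [0.6334 0.0269 0.0666] psi 2.518 tilt [-0.004  0.002 -1.   ] F [3.3 0.3 1.1] tq [-0.07 -0.49 -0.06] q6 -0.97 4.855966940890566e-05
```

Emit:
drive_tool --moves '[{"fingers":0,"delta_pos":[0.24,-0.06,0],"angular":[0,0,2.9]},{"fingers":0,"delta_pos":[0.24,-0.06,0],"angular":[0,0,2.9]}]'

```text
clock: 10.3
tool_pos: [0.6316, 0.0275, 0.0668]
eef_rot: [0.331, 0.944, 0.0, -0.001]
contact_force: [4.9, -0.1, 1.3]
gripper_width: -0.0
grasp_force: 2.1
```

Emit:
drive_tool --moves '[{"fingers":0,"delta_pos":[0.24,-0.06,0],"angular":[0,0,2.9]},{"fingers":0,"delta_pos":[0.24,-0.06,0],"angular":[0,0,2.9]}]'

```text
clock: 10.5
tool_pos: [0.6308, 0.0275, 0.0671]
eef_rot: [0.354, 0.935, -0.0, 0.0]
contact_force: [5.1, -4.9, -0.1]
gripper_width: 0.0001
grasp_force: 3.8
```

```bash
python3 - <<'E'
from lev import *
report()
E
```

```text
psi-phi -2.538 contact bar angle -2.493 r 0.0517 tang force on lever 7.04
10.5 [0.6308 0.0275 0.0671] psi 2.418 tilt [ 0.    -0.001 -1.   ] F [ 5.1 -4.9 -0.1] tq [-0.77 -1.04 -0.05] q6 -0.87 7.562959010935212e-05
```

The collar is tight at a bar angle near -2.49. The snap is expected near -2.79 and the click at -3.09. I push on carefully.

Emit:
drive_tool --moves '[{"fingers":0,"delta_pos":[0.2,-0.05,0],"angular":[0,0,0.5]},{"fingers":0,"delta_pos":[0.2,-0.05,0],"angular":[0,0,0.5]}]'

```text
clock: 10.7
tool_pos: [0.6296, 0.0282, 0.0672]
eef_rot: [0.358, 0.934, -0.0, 0.001]
contact_force: [6.7, -5.0, -1.3]
gripper_width: -0.0001
grasp_force: 4.5
```

Emit:
drive_tool --moves '[{"fingers":0,"delta_pos":[0.2,-0.05,0],"angular":[0,0,1]},{"fingers":0,"delta_pos":[0.2,-0.05,0],"angular":[0,0,1]}]'

```text
clock: 10.9
tool_pos: [0.6278, 0.0293, 0.0671]
eef_rot: [0.366, 0.931, -0.0, 0.001]
contact_force: [6.7, -4.4, 0.1]
gripper_width: 0.0001
grasp_force: 4.3
```

```bash
python3 - <<'E'
from lev import *
report()
E
```

```text
psi-phi -2.564 contact bar angle -2.564 r 0.0511 tang force on lever 7.91
10.9 [0.6278 0.0293 0.0671] psi 2.392 tilt [ 0.001 -0.001 -1.   ] F [ 6.7 -4.4  0.1] tq [-0.86 -1.23 -0.1 ] q6 -0.84 0.00010707983788450572
```

Emit:
drive_tool --moves '[{"fingers":0,"delta_pos":[0.24,-0.07,0],"angular":[0,0,2.9]},{"fingers":0,"delta_pos":[0.24,-0.07,0],"angular":[0,0,2.9]}]'

```text
clock: 11.1
tool_pos: [0.6247, 0.0308, 0.0669]
eef_rot: [0.39, 0.921, 0.0, -0.0]
contact_force: [5.2, -3.8, -0.6]
gripper_width: -0.0002
grasp_force: 3.3
```

Emit:
drive_tool --moves '[{"fingers":0,"delta_pos":[0.24,-0.07,0],"angular":[0,0,2.9]},{"fingers":0,"delta_pos":[0.24,-0.07,0],"angular":[0,0,2.9]}]'

```text
clock: 11.3
tool_pos: [0.6214, 0.0328, 0.0667]
eef_rot: [0.413, 0.911, 0.0, -0.002]
contact_force: [2.8, -0.9, 1.6]
gripper_width: 0.0
grasp_force: 1.6
```

```bash
python3 - <<'E'
from lev import *
report()
E
```

```text
psi-phi -2.666 contact bar angle -2.709 r 0.051 tang force on lever 2.55
11.3 [0.6214 0.0328 0.0667] psi 2.289 tilt [-0.003  0.001 -1.   ] F [ 2.8 -0.9  1.6] tq [-0.19 -0.63 -0.06] q6 -0.74 4.633607810216136e-05
```

Emit:
drive_tool --moves '[{"fingers":0,"delta_pos":[0.2,-0.06,0],"angular":[0,0,2.9]},{"fingers":0,"delta_pos":[0.2,-0.06,0],"angular":[0,0,2.9]}]'

```text
clock: 11.5
tool_pos: [0.6171, 0.0346, 0.0661]
eef_rot: [0.436, 0.9, -0.001, -0.004]
contact_force: [0.6, -0.4, 0.3]
gripper_width: -0.0001
grasp_force: 0.0
```

Emit:
drive_tool --moves '[{"fingers":0,"delta_pos":[0.2,-0.06,0],"angular":[0,0,2.9]},{"fingers":0,"delta_pos":[0.2,-0.06,0],"angular":[0,0,2.9]}]'

```text
clock: 11.7
tool_pos: [0.6149, 0.036, 0.0658]
eef_rot: [0.459, 0.889, -0.001, -0.004]
contact_force: [0.3, -0.4, -0.1]
gripper_width: 0.0001
grasp_force: 0.0
```

```bash
python3 - <<'E'
from lev import *
report()
crop("scene",150,160,160,140,4,"pics/s5.png")
E
```

```text
psi-phi -2.767 contact bar angle -2.837 r 0.0522 tang force on lever 0.51
11.7 [0.6149 0.036  0.0658] psi 2.188 tilt [-0.008  0.002 -1.   ] F [ 0.3 -0.4 -0.1] tq [-0.04 -0.01  0.03] q6 -0.63 8.15564950462172e-05
```

View pics/s5.png

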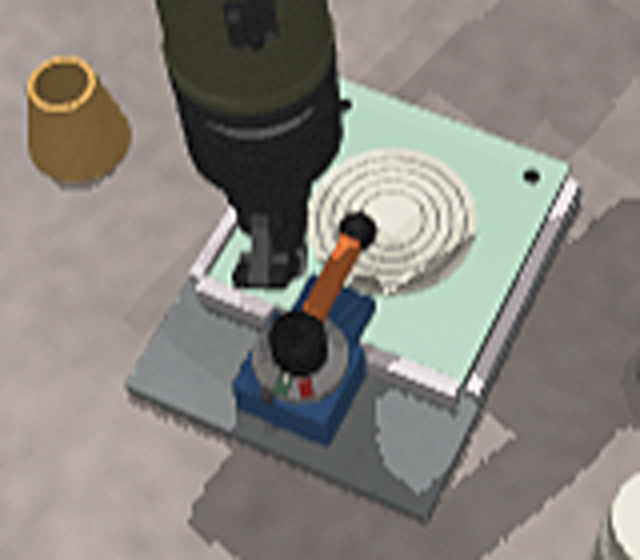

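The lever has sprung ahead, with its ball at (358,228), the pointer by green (285,385), and nothing touching. I retreat, rise and verify.

Emit:
drive_tool --moves '[{"fingers":0,"delta_pos":[-0.8,-0.2,0],"angular":[0,0,0]},{"fingers":0,"delta_pos":[-1.2,-0.4,-2],"angular":[0,0,0]},{"fingers":0,"delta_pos":[-1.2,-0.4,-6],"angular":[0,0,0]},{"fingers":0,"delta_pos":[-1.2,-0.4,-10],"angular":[0,0,0]},{"fingers":0,"delta_pos":[-1.2,-0.4,-15],"angular":[0,0,0]},{"fingers":0,"delta_pos":[-3,-3,-15],"angular":[0,0,0]},{"fingers":0,"delta_pos":[-7,-3,-15],"angular":[0,0,0]},{"fingers":0,"delta_pos":[-11,-3,-15],"angular":[0,0,0]},{"fingers":0,"delta_pos":[-15,-3,-15],"angular":[0,0,0]},{"fingers":0,"delta_pos":[-15,-3,-15],"angular":[0,0,0]},{"fingers":0,"delta_pos":[-15,-3,-15],"angular":[0,0,0]},{"fingers":0,"delta_pos":[-15,-3,-15],"angular":[0,0,0]}]'

```text
clock: 12.95
tool_pos: [0.679, -0.1041, 0.2158]
eef_rot: [0.46, 0.888, -0.0, -0.003]
contact_force: [-0.2, -0.3, -0.3]
gripper_width: 0.0001
grasp_force: 0.0
```

```bash
python3 - <<'E'
from h import *
st(); crop("scene",170,140,180,160,4,"pics/s6.png")
E
```

```text
12.95 [ 0.679  -0.1041  0.2158] psi 2.186 tilt [-0.005  0.003 -1.   ] F [-0.2 -0.3 -0.3] tq [-0.03 -0.02  0.03] q6 -0.83 6.386739420331598e-05
```

View pics/s6.png

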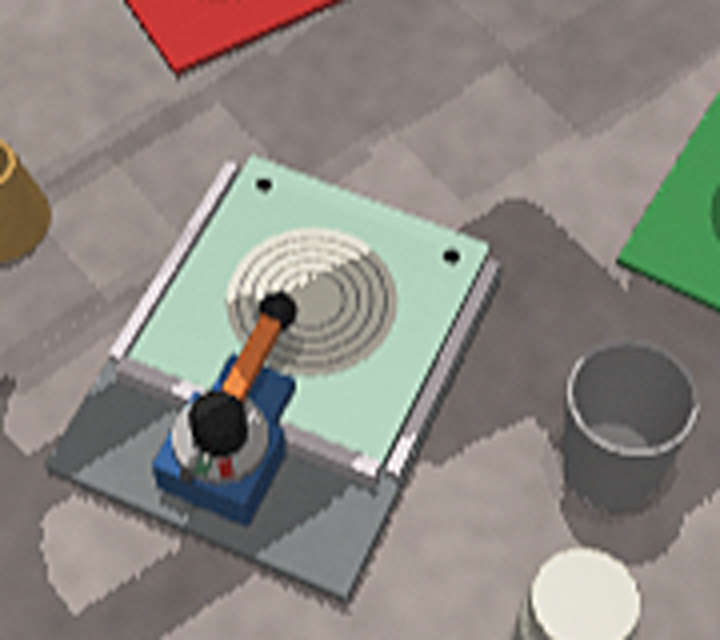

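The plate is still flush at the stop, the lever points along -x with its pointer at green, and the neighbours are in place. I check the bar angle, then hand in.

```bash
python3 - <<'E'
from lev import *
p=ray("scene",[239.1,216.6],.0685)[0]; v=p-W(h,[[.112,0,.0685]])[0]
a=(np.arctan2(v[1],v[0])-h[2])%(2*np.pi)-2*np.pi; print(a,np.linalg.norm(v))
if a<-2.95: print(r.hand_in())
E
```

```text
-3.1008824839276183 0.074865190390371
the job is handed in; nothing more can be done
None
```

The plate is home against the end stop and the lever is clicked once into its tightened position (bar angle −3.10 rad, about −3.09 expected). The beaker, cone and jar were not touched, and the job was handed in at about 13 s.

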